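# Feed one moisture tin and push it aside

## Robot

A 7-joint arm with a two-finger parallel gripper is mounted at the origin on a cart in front of the work surface, level with it; the furniture and walls round the work are solid. World frame = base frame: x ahead of the robot, y to its left, z up, the work surface at z = 0. Lengths are in m, angles in rad, forces in N, time in s.
With the tool pointing down it reaches from about 0.4 to 0.75 m from the base axis. Payload 19.5 kg.
Tool frame: the origin (TCP) lies on the centre line of the jaws, within the pads' length; the fingertips stand 14 mm ahead of it and the grasp point (between the pads) lies 5 mm behind it; z points along the fingers, y is the direction in which the jaws open and shut (so a half turn about z gives the same grasp; the last joint's range is limited). The gripper opens to 85 mm and grips with 20 to 120 N. Pads are 22 mm wide; open, the fingers measure 114 mm over their backs; the gripper's body (76 mm by 85 mm) begins 54 mm behind the grasp point. The pads swing forward as they close: fully open they stand 13 mm farther back than shut.
Start: joints at [1.166, 0.707, -0.028, 1.485, 0.022, 0.951, -0.075], TCP at [0.204, -0.538, 0.245] pointing down, gripper open.
Joint ranges: [-2.71, 2.71], [-0.32, 2.16], [-1.57, 1.52], [0, 2.45], [-1.46, 4.6], [0, 2.02], [-2.83, 2.83]. Speed limits (rad/s): [1.89, 1.89, 2.57, 2.57, 3.01, 3.01, 3.01].

## Interface

Orientations are given as a unit quaternion [x, y, z, w].
In Python, from bench import env, grab_frame gives the robot as it stands. Calls block until the motion is done:
- env.move_ptp(position, orientation): joint-space move of the TCP to a pose.
- env.line_to(position, ori=None, velocity=0.15, force_limit=None): straight line of the TCP; ori=None keeps the orientation; velocity is the mean speed in m/s. With force_limit (N) it stops when the force on the tool has changed by that much, and returns True; else False.
- env.movej(angles): joint-space move.
- env.set_gripper(opening, effort=None): opening from 0.0 (shut) to 1.0 (fully open); effort is the grip in N (None keeps the last); returns when the fingers have stopped.
- env.hold(seconds).
- env.ik(position, orientation): joint angles nearest the present ones, or None.
- env.read_state(): the state.
- grab_frame(name): name is "side" or "top" or "wrist"; returns a dict with "img" (384x512x3 uint8, red, green, blue), "fx", "fy", "cx", "cy" (pixels), "R" (3x3) and "t" (3): a world point X has camera coordinates R X + t; the wrist camera has in their place "tool_from_camera" (4x4, takes a point from camera to tool coordinates, whose origin is the TCP and whose axes are the flange's). Camera axes: x right, y down, z forward; pixel columns grow to the right and rows downward; lengths in m; the calibration is good to about 2 mm. A picture is of the moment at which its call begins: read the wrist's pose just before it. There is no depth.
A pose or a line that the arm cannot do raises env.Unreachable and nothing moves.
- env.sign_off(): hands the job in, once; it reports no verdict.
The state is a dict: "time": time; "joint_positions": joint angles; "joint_velocities": joint speeds; "tau": joint torques, N m; "tool_pos": TCP position; "tcp_rot": TCP orientation; "contact_force": force on the tool from outside, world axes, zero at the start; "wrist_torque": the same for the moment, N m; "finger_gap": opening from 0.0 (shut) to 1.0 (fully open).
Only numpy, scipy, OpenCV 4.12 (cv2) and the standard library are available. Lean on these libraries where they do the work, as an engineer would, in place of code of your own. Each camera call takes 0.05 s, during which the arm holds its last target.

## Task

Press the red plunger of the tin feeder all the way down once, so that one moisture tin slides out, and let the plunger come back up. Then push that tin aside along the worktop with the fingertips until it stands wholly on the green mat. Never pick it up or tip it; keep the other two tins in the feeder and leave the weights and the rubber stopper where they are.

Things in the scene. Friction and masses are not known exactly. Their poses are not given: they have to be found in the camera images.
- tin_feeder: fixed tin feeder: open-topped aluminium magazine (66 mm wide) and a grey housing (66 mm wide) behind it, both 76 mm high. Origin on the magazine's vertical axis at worktop level; -x points out of the outlet, roughly towards the robot; z up. Magazine front at x = -33 mm, housing back at +105 mm. One full press ejects the lowest tin; a second press would eject another
- outlet (a point): where the ejected tin's centre comes to rest, on the worktop 68 mm in front of the feeder's origin (up to 15 mm farther after a fast press). The ejector, a flat steel block 40 mm wide and 28 mm high, comes out to 41 mm in front of the origin; it draws back as the plunger rises, and the other tins drop by one place
- plunger (a joint): plunger travel in m: 0 up, 0.030 fully down (hard stop). A spring pushes it back up: about 4 N at the start and 9 N at the bottom, and up to about 12 N on the way while it drives the tins, so a force stop below 15 N may halt it too early
- plunger_top (a point): centre of the flat top of the plunger's round red cap (32 mm diameter), 135 mm above the worktop when up and 105 mm when down; 44 mm behind the feeder's origin (its +x). It is pressed straight down
- tin_1: lowest tin in the feeder, the one that comes out: round white-metal moisture tin with a lid, 54 mm diameter, 30 mm high, about 45 g; origin at the centre of its underside, z up
- tin_2: second tin in the feeder, the same as tin_1, standing on it at the start; drops to the worktop inside the feeder after the press
- tin_3: top tin in the feeder, the same again; its lid is 90 mm above the worktop at the start, 60 mm after the press
- green_mat: flat round green mat, 90 mm diameter, flush with the worktop (things slide onto it freely), to the left or right of the outlet, its centre about 95 to 120 mm to the side of the outlet; origin at its centre
- yellow_mat: the same in yellow, on the other side of the outlet; not to be used
- weight_200: brass weight with a knob, 30 mm diameter, 42 mm high, origin at the centre of its underside; small bystander on the worktop to the right of the feeder as the robot sees it; to be left alone
- rubber_stopper: red-brown rubber stopper, 33 mm diameter, 30 mm high, origin at the centre of its underside; small bystander on the worktop to the right of the feeder as the robot sees it; to be left alone
- weight_100: brass weight with a knob, 24 mm diameter, 34 mm high, origin at the centre of its underside; small bystander on the worktop to the right of the feeder as the robot sees it; to be left alone

How it is judged:
By the outcome, as a careful person would: the job done as asked, in the order asked, and still so for the second after the job is handed in, with the robot touching nothing.
It also fails if it takes over 53 s, if anything falls off the work surface, if the arm or the gripper's body presses on something with over 40 N, if the wrist force passes 120 N, or if a joint passes its speed limit or range.

## Working session

There is one attempt and no reset: what is moved stays moved. The work goes in short steps, each a Python script; the robot and the scene stay as the last script left them, time stands still between calls to the robot, and variables do not carry over. Pictures are saved under pics/ and viewed, and the job is handed in when it is done.

```bash
ls; mkdir -p pics; python3 - <<'E'
from bench import env, grab_frame
import cv2
for n in ("top","side"):
    f=grab_frame(n); cv2.imwrite(f"pics/{n}0.png",f["img"][:,:,::-1]); print(n,f["fx"],f["fy"],f["cx"],f["cy"],f["R"],f["t"])
s=env.read_state(); print(s["time"],s["tool_pos"],s["tcp_rot"])
E
```

```text
pics
top 450.98625115302406 450.98625115302406 252.8107255970863 190.30293130355798 [[-0.00463972 -0.99984347 -0.01707364]
 [-0.99401029  0.00647559 -0.10909449]
 [ 0.10918797  0.01646521 -0.99388474]] [-0.31991268  0.58486831  0.92898398]
side 498.7866602873014 498.7866602873014 257.2664300265076 196.31412877379282 [[ 0.16072557 -0.98699365  0.00329169]
 [-0.57606744 -0.0965159  -0.81168404]
 [ 0.80144469  0.12856215 -0.58408747]] [-0.42389067  0.37354378  0.69162209]
0.1 [ 0.20399025 -0.53737459  0.24491304] [ 9.83592252e-01  1.80405288e-01 -8.90348647e-05 -4.53066458e-04]
```

View pics/top0.png

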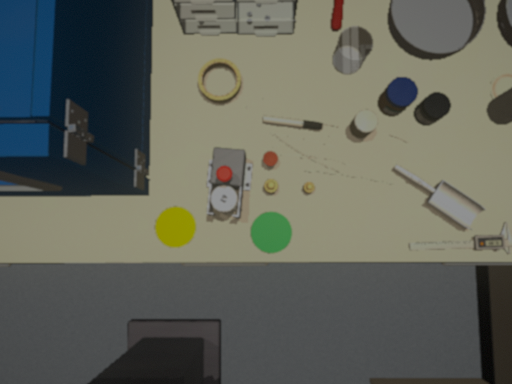

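View pics/side0.png

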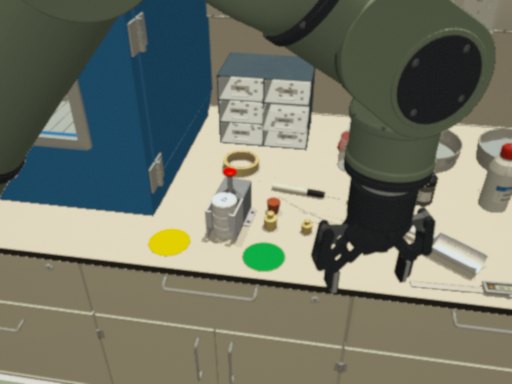

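The top view shows the feeder magazine at (225,198), the red cap at (224,174), the green mat at (271,232) on the right, the yellow mat at (175,227), the stopper at (270,159), and the weights at (271,186) and (308,187). The blue cabinet lies to the left, up to about column 150.

```bash
cat > h.py <<'E'
import numpy as np, cv2
from bench import env, grab_frame
def unproj(f,uv,z):
    R=np.array(f["R"]);t=np.array(f["t"])
    d=R.T@np.array([(uv[0]-f["cx"])/f["fx"],(uv[1]-f["cy"])/f["fy"],1.0]); c=-R.T@t
    return c+d*(z-c[2])/d[2]
def proj(f,X):
    p=np.array(f["R"])@np.array(X)+np.array(f["t"]); return np.array([f["fx"]*p[0]/p[2]+f["cx"],f["fy"]*p[1]/p[2]+f["cy"]])
def blobs(img,lo,hi,minA=15):
    hsv=cv2.cvtColor(img,cv2.COLOR_RGB2HSV); m=cv2.inRange(hsv,np.array(lo),np.array(hi))
    n,l,s,c=cv2.connectedComponentsWithStats(m)
    return [(c[i],s[i]) for i in range(1,n) if s[i][4]>=minA]
def crop(f,name,x0,y0,x1,y1,k):
    cv2.imwrite(name,cv2.resize(f["img"][y0:y1,x0:x1,::-1],None,fx=k,fy=k,interpolation=cv2.INTER_CUBIC))
E
python3 - <<'E'
from h import *
for n in ("top","side"):
    f=grab_frame(n)
    for nm,lo,hi,z in (("green",(50,120,60),(75,255,255),0),("yellow",(24,200,100),(34,255,255),0),("red",(0,190,120),(6,255,255),.135)):
        for c,s in blobs(f["img"],lo,hi): print(n,nm,c.round(1),s,unproj(f,c,z).round(4))
    if n=="top": crop(f,"pics/topc.png",140,130,330,260,4)
    else: crop(f,"pics/sidec.png",140,150,330,280,4)
E
```

```text
top green [270.8 232. ] [ 252  213   39   39 1184] [ 0.4952 -0.3613  0.    ]
top yellow [175.  226.5] [ 156  208   39   39 1167] [ 0.508  -0.1529  0.    ]
side green [263.2 256.5] [243 243  41  28 889] [ 0.4915 -0.362   0.    ]
side yellow [168.9 241.9] [149 229  41  27 814] [ 0.5038 -0.1544  0.    ]
side red [507.9 148.7] [503 144   9  12  58] [ 0.7935 -0.8781  0.135 ]
side red [229.1 171.6] [223 168  13   9  81] [ 0.5945 -0.272   0.135 ]
```

View pics/topc.png

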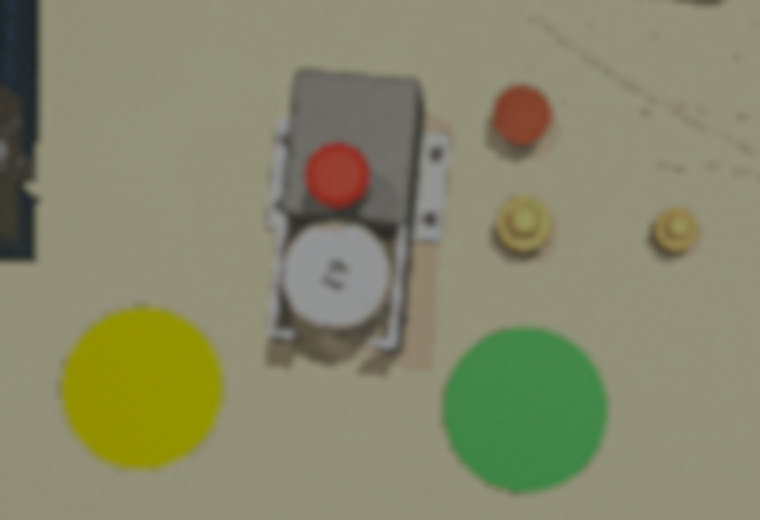

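View pics/sidec.png

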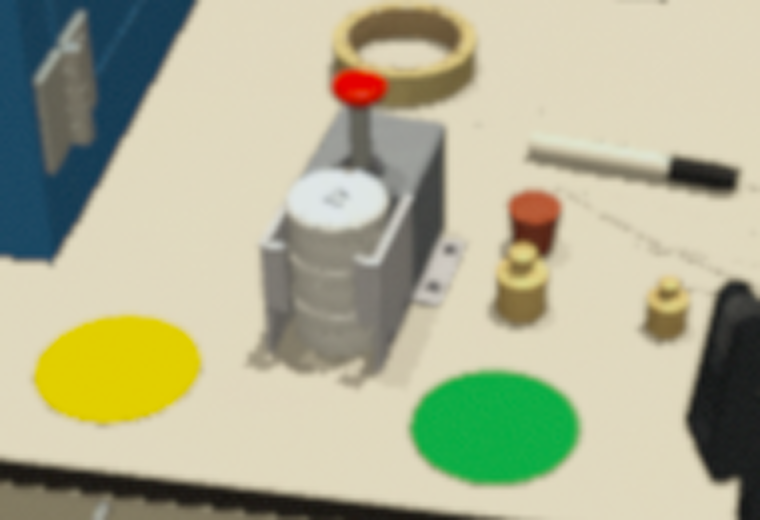

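```bash
python3 - <<'E'
from h import *
f=grab_frame("top")
P=lambda u,v,z:unproj(f,((u+.5)/4-.5+140,(v+.5)/4-.5+130),z).round(4)
cap=P(337,175,.135);lid=P(336,275,.09);print("cap",cap,"lid",lid)
for n,u,v in (("BL",297,71),("BR",419,81),("FL",274,335),("FR",396,347)): print(n,P(u,v,.076))
d=(cap-lid)[:2];print(np.linalg.norm(d),np.degrees(np.arctan2(d[1],d[0])))
for n,u,v,z in (("st",521,115,.03),("w2",523,222,.03),("w1",677,230,.025)): print(n,P(u,v,z))
E
```

```text
cap [ 0.6042 -0.2701  0.135 ] lid [ 0.5606 -0.2661  0.09  ]
BL [ 0.6668 -0.2447  0.076 ]
BR [ 0.6611 -0.3071  0.076 ]
FL [ 0.5318 -0.2338  0.076 ]
FR [ 0.5254 -0.2952  0.076 ]
0.04378310176312315 -5.2418199469795645
st [ 0.6514 -0.36    0.03  ]
w2 [ 0.5938 -0.3605  0.03  ]
w1 [ 0.5896 -0.4426  0.025 ]
```

```bash
cat >> h.py <<'E'
s2=np.sqrt(.5); Q=[s2,s2,0,0]
E
python3 - <<'E'
from h import *
for p in ([.604,-.270,.25],[.604,-.270,.115],[.49,-.20,.16],[.49,-.20,.027],[.4935,-.33,.027]):
    q=env.ik(p,Q); print(p, None if q is None else np.round(q,2))
f=grab_frame("side"); print("cabinet base corner",unproj(f,(153,215),0))
env.move_ptp([.604,-.270,.22],Q); env.set_gripper(0.0)
s=env.read_state(); print(s["time"],s["tool_pos"],s["tcp_rot"],s["contact_force"],s["finger_gap"])
for n in("top","side"):
    f=grab_frame(n); cv2.imwrite(f"pics/{n}1.png",f["img"][:,:,::-1])
E
```

```text
[0.604, -0.27, 0.25] [ 0.49  0.86 -0.29  1.1   0.24  1.21  0.21]
[0.604, -0.27, 0.115] [ 0.48  1.   -0.27  1.26  0.28  0.91  0.16]
[0.49, -0.2, 0.16] [ 0.45  0.76 -0.22  1.75  0.26  0.65  0.08]
[0.49, -0.2, 0.027] [ 0.4   0.99 -0.13  1.82  0.33  0.34  0.02]
[0.4935, -0.33, 0.027] [ 0.62  1.05 -0.17  1.58  0.3   0.54  0.28]
cabinet base corner [ 0.58856153 -0.0896898   0.        ]
2.825 [ 0.60399429 -0.27000778  0.2199972 ] [ 7.07118958e-01  7.07094604e-01 -1.22269310e-05 -1.44657845e-06] [0.93637578 0.86807761 0.41603649] 0.0030431529902812528
```

```bash
python3 -c "
import cv2,numpy as np
cv2.imwrite('pics/s1.png',np.hstack([cv2.imread('pics/top1.png')[:, :400],cv2.imread('pics/side1.png')[:, :400]]))"
```

```text
(no output)
```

View pics/s1.png

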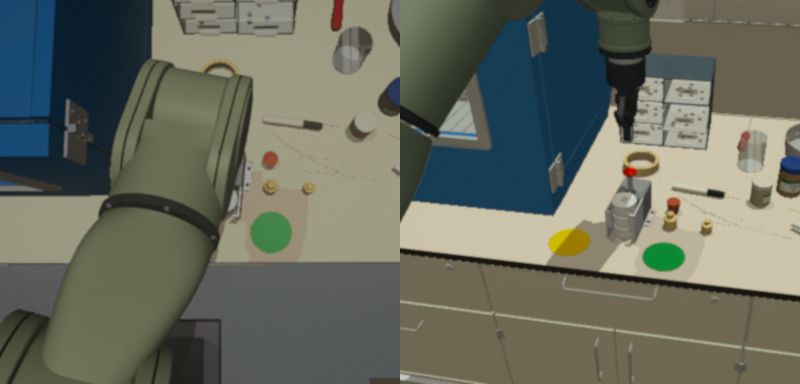

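The side view shows the shut fingertips at (226,137), straight above the red cap at (229,172), and the arm is clear of the cabinet. I'll press now.

```bash
python3 - <<'E'
from h import *
env.line_to([.604,-.270,.155],velocity=.12)
r=env.line_to([.604,-.270,.114],velocity=.03,force_limit=28)
s=env.read_state(); print(r,s["time"],s["tool_pos"],s["contact_force"])
env.hold(.3)
s=env.read_state(); print(s["tool_pos"],s["contact_force"])
f=grab_frame("side"); crop(f,"pics/sp.png",140,120,330,280,4)
E
```

```text
True 4.7417 [ 0.60425009 -0.27014735  0.11908001] [-2.99058134  0.96317178 13.31011795]
[ 0.604288   -0.27011944  0.11908579] [-3.85145183  1.09676279 12.98249143]
```

View pics/sp.png

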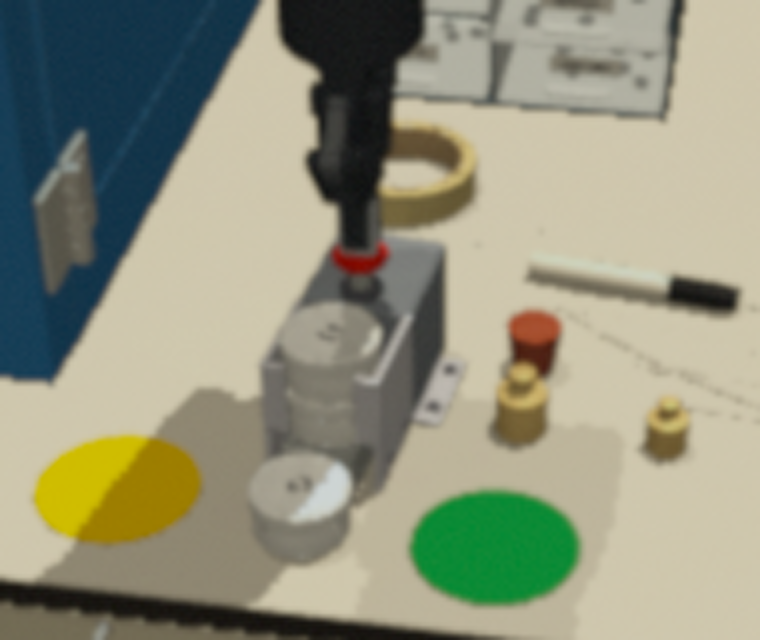

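The plunger is fully down (tip z is about 0.105), and the tin is out with its lid at crop (300,487). I'll raise the tool and locate the tin.

```bash
python3 - <<'E'
from h import *
env.line_to([.604,-.270,.16],velocity=.08)
env.line_to([.58,-.265,.22],velocity=.15)
env.move_ptp([.50,-.19,.18],Q)
env.set_gripper(0.28)
s=env.read_state(); print(s["time"],s["finger_gap"],s["tool_pos"])
f=grab_frame("side"); crop(f,"pics/s2.png",140,150,330,280,4)
print(unproj(f,(140+300.5/4-.5,120+487.5/4-.5),.03))
f=grab_frame("wrist"); cv2.imwrite("pics/w2.png",f["img"][:,:,::-1]); print(f["tool_from_camera"],f["fx"],f["cx"],f["cy"],s["tcp_rot"])
E
```

```text
7.2917 0.2835956107274181 [ 0.50014039 -0.19019713  0.17987   ]
[ 0.48802021 -0.26054078  0.03      ]
[[-6.90637319e-04 -9.58246587e-01 -2.85942304e-01  7.31365580e-02]
 [ 9.99999761e-01 -6.53145151e-04 -2.26489893e-04 -1.43354845e-04]
 [ 3.02713377e-05 -2.85942392e-01  9.58246809e-01 -1.29258357e-01]
 [ 0.00000000e+00  0.00000000e+00  0.00000000e+00  1.00000000e+00]] 342.9565452029618 259.8675350154115 195.47699397278956 [ 7.07201939e-01  7.07011611e-01 -3.18189302e-06 -1.49249393e-05]
```

View pics/s2.png

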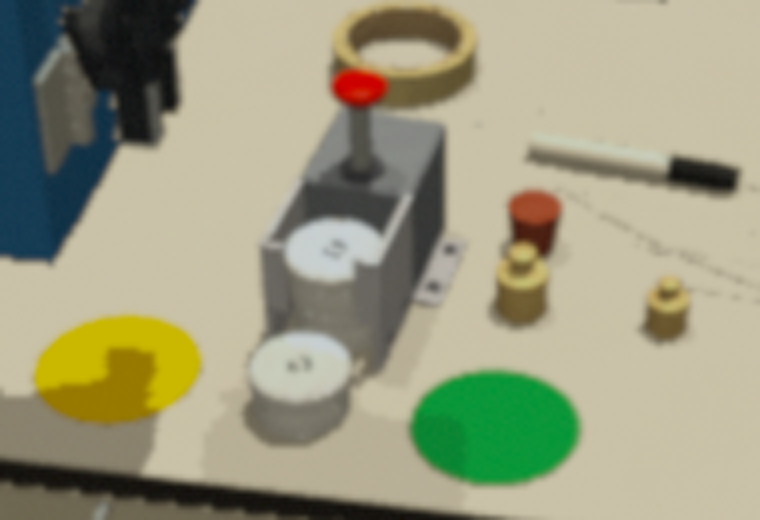

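View pics/w2.png

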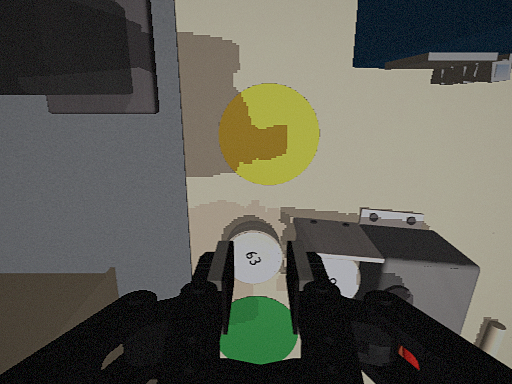

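Plunger is back up at side (229,172), and two tins remain in the feeder. tin_1 stands free with its lid at about side (215,242), x≈0.489, y≈-0.260. I'll go down on its left and push towards the green mat, stopping short to check.

```bash
python3 - <<'E'
from h import *
env.line_to([.488,-.203,.08],velocity=.12)
r=env.line_to([.488,-.203,.027],velocity=.08,force_limit=10)
s=env.read_state(); print(r,s["time"],s["tool_pos"],s["contact_force"])
if not r:
    r=env.line_to([.492,-.300,.027],velocity=.05,force_limit=15)
    s=env.read_state(); print(r,s["time"],s["tool_pos"],s["contact_force"])
f=grab_frame("side"); crop(f,"pics/s3.png",140,150,330,280,4)
f=grab_frame("wrist"); cv2.imwrite("pics/w3.png",f["img"][:,:,::-1])
E
```

```text
False 9.2083 [ 0.48817522 -0.20305843  0.02731553] [-0.41490141  0.66862107  1.00526165]
True 9.8917 [ 0.48852327 -0.2181803   0.02675829] [1.01748124 3.50440871 1.49876221]
```

View pics/s3.png

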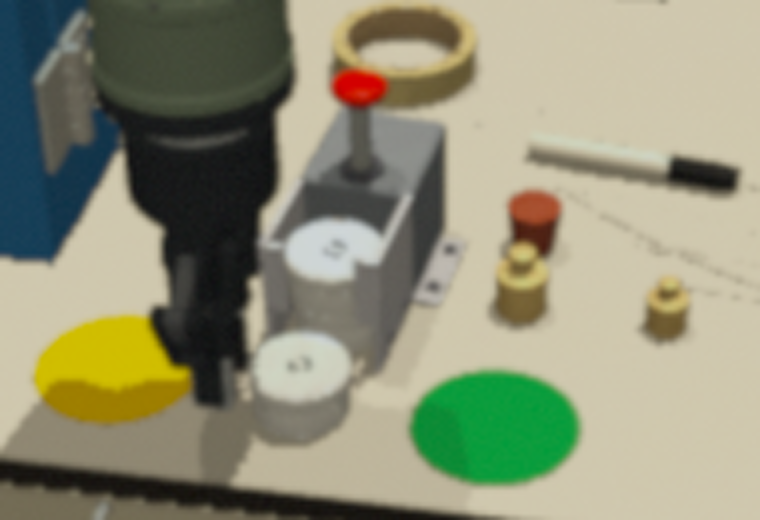

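View pics/w3.png

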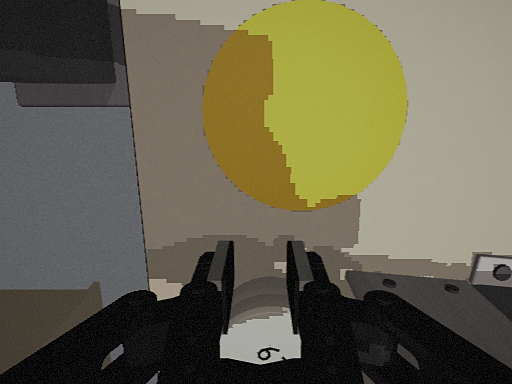

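The fingers stopped at y=-0.218, before reaching the tin. The tin's lid hasn't moved (crop (300,367)). It looks like the wide knuckle on the +x side touched the magazine's front-left corner. I'll back off, turn the jaws along y so the tool is narrow next to the feeder, shut them, and push with that.

```bash
python3 - <<'E'
from h import *
env.line_to([.486,-.195,.027],velocity=.08)
env.line_to([.486,-.195,.12],velocity=.15)
Q2=[0,1,0,0]
q=env.ik([.489,-.195,.12],Q2); print(q)
env.set_gripper(0)
env.move_ptp([.489,-.195,.12],Q2)
s=env.read_state(); print(s["time"],s["tool_pos"],s["tcp_rot"],s["contact_force"])
f=grab_frame("side"); crop(f,"pics/s4.png",140,150,330,280,4)
f=grab_frame("wrist"); cv2.imwrite("pics/w4.png",f["img"][:,:,::-1])
for p in ([.489,-.195,.026],[.4935,-.32,.026]): print(env.ik(p,Q2))
E
```

```text
[ 0.67288468  0.9005042  -0.68521295  1.78922648  0.80696933  0.75691393
  1.12461993]
12.6417 [ 0.48892064 -0.19492583  0.11993132] [ 1.10131755e-03  9.99999380e-01  4.91783688e-05 -1.55566832e-04] [-0.19199554  0.3467029  -0.6679356 ]
[ 0.60228998  1.04326298 -0.54310835  1.82706173  0.98004961  0.56766127
  0.97919267]
[ 0.82536265  1.11108041 -0.63975454  1.59459279  0.89782765  0.75348901
  1.33623426]
```

View pics/s4.png

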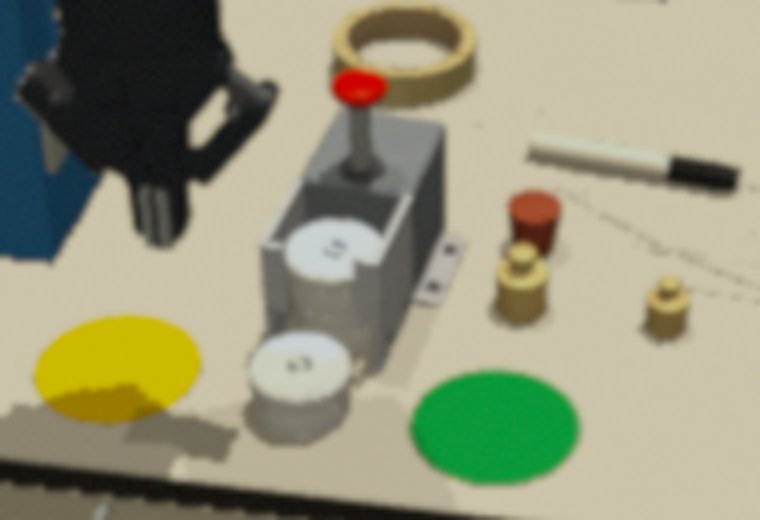

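View pics/w4.png

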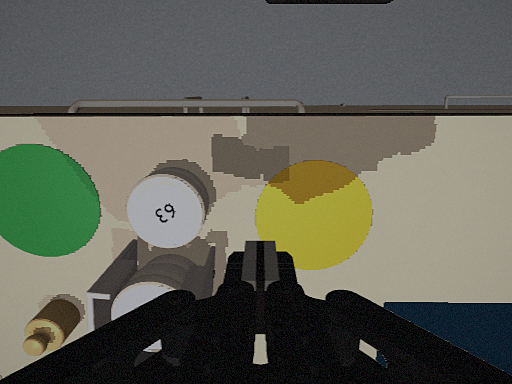

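Seen shut, the knuckles flare out about 60 mm, but they are about 40 mm or more above the tips, so they pass over the tin's lid. In the wrist view the tin's lid is at (167,212), the green mat at (45,200) and the yellow mat at (314,215). I'll locate them, then push.

```bash
cat >> h.py <<'E'
from scipy.spatial.transform import Rotation as Ro
Q2=[0,1,0,0]
def wframe(f,s):
    T=np.eye(4);T[:3,:3]=Ro.from_quat(s["tcp_rot"]).as_matrix();T[:3,3]=s["tool_pos"]
    W=T@np.array(f["tool_from_camera"]); R=W[:3,:3].T; f["R"]=R; f["t"]=-R@W[:3,3]; return f
E
python3 - <<'E'
from h import *
s=env.read_state(); f=wframe(grab_frame("wrist"),s)
print("tin",unproj(f,(167,212),.03),"yel",unproj(f,(314,215),0),"gr",unproj(f,(45,200),0))
r=env.line_to([.489,-.195,.026],velocity=.1,force_limit=10)
print(r)
if not r:
    r=env.line_to([.490,-.262,.026],velocity=.05,force_limit=12)
    s=env.read_state(); print(r,s["time"],s["tool_pos"],s["contact_force"])
f=grab_frame("side"); crop(f,"pics/s5.png",140,150,330,280,4)
f=grab_frame("wrist"); cv2.imwrite("pics/w5.png",f["img"][:,:,::-1])
E
```

```text
tin [ 0.49299526 -0.25750515  0.03      ] yel [ 0.50626895 -0.15285755  0.        ] gr [ 0.4936527  -0.35818967  0.        ]
False
False 15.375 [ 0.49002012 -0.26176364  0.0259992 ] [0.20763127 0.05463434 0.29254949]
```

View pics/s5.png

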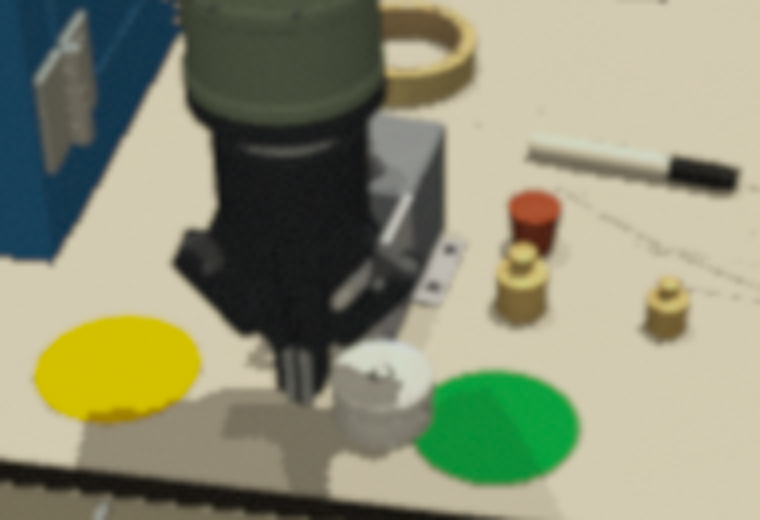

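View pics/w5.png

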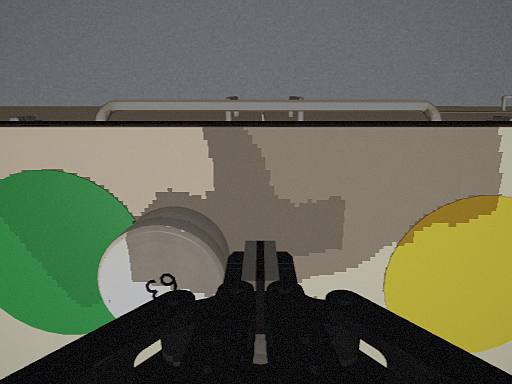

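The tin is sliding upright with its lid at crop (383,378), and the feeder is clear. I'll measure and continue.

```bash
python3 - <<'E'
from h import *
f=grab_frame("side")
t=unproj(f,(140+383.5/4-.5,150+378.5/4-.5),.03); print(t)
s=env.read_state()
r=env.line_to([.4915,-.300,.026],velocity=.05,force_limit=12)
s=env.read_state(); print(r,s["time"],s["tool_pos"],s["contact_force"])
f=grab_frame("side"); crop(f,"pics/s6.png",140,150,330,280,4)
E
```

```text
[ 0.48664452 -0.30455178  0.03      ]
False 16.4333 [ 0.49153094 -0.2997668   0.02601922] [ 0.08650751  0.95870695 -0.05322608]
```

View pics/s6.png

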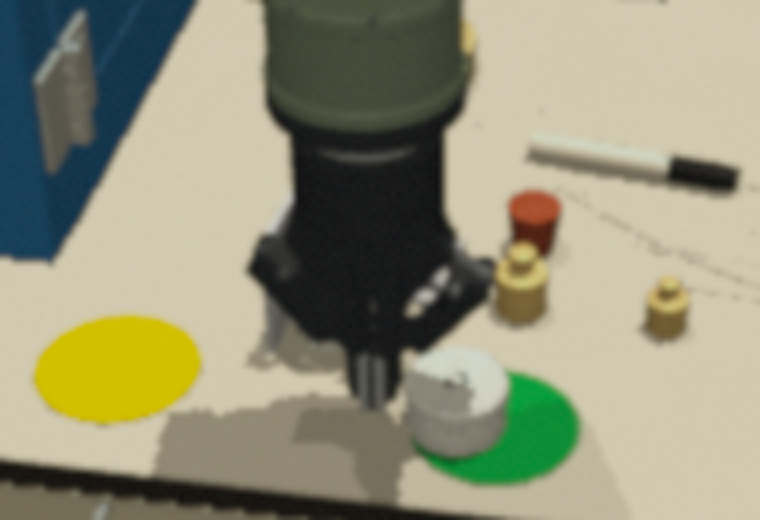

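```bash
python3 - <<'E'
from h import *
f=grab_frame("side")
t=unproj(f,(140+457.5/4-.5,150+388/4-.5),.03); print(t)
r=env.line_to([.492,-.300-(.362+t[1]),.026],velocity=.04,force_limit=12)
s=env.read_state(); print(r,s["time"],s["tool_pos"],s["contact_force"])
f=grab_frame("side"); crop(f,"pics/s7.png",140,150,330,280,4)
E
```

```text
[ 0.48566553 -0.34326779  0.03      ]
False 17.15 [ 0.49195443 -0.31868839  0.02596533] [ 0.34424944  0.73746911 -0.36958601]
```

View pics/s7.png

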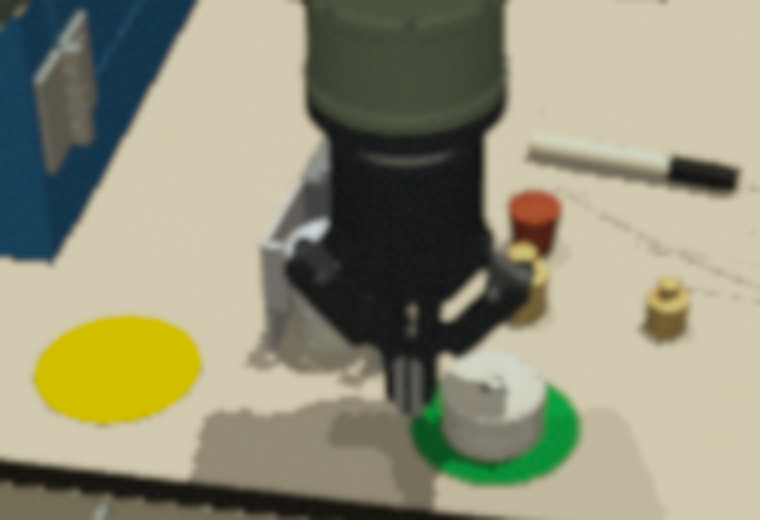

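```bash
python3 - <<'E'
from h import *
env.line_to([.491,-.303,.026],velocity=.06)
env.line_to([.491,-.303,.22],velocity=.15)
env.movej([1.166,.707,-.028,1.485,.022,.951,-.075])
env.hold(.3)
s=env.read_state(); print(s["time"],s["tool_pos"],s["contact_force"])
f=grab_frame("side"); crop(f,"pics/s8.png",140,150,330,280,4)
f=grab_frame("top"); crop(f,"pics/t8.png",140,130,330,260,4)
E
```

```text
20.8167 [ 0.20461368 -0.537036    0.24479689] [-0.76853271 -0.12803455  0.39326931]
```

View pics/s8.png

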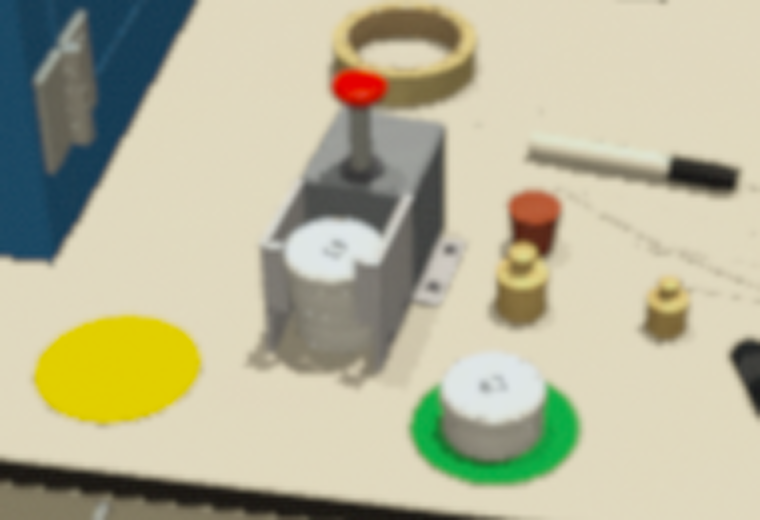

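View pics/t8.png

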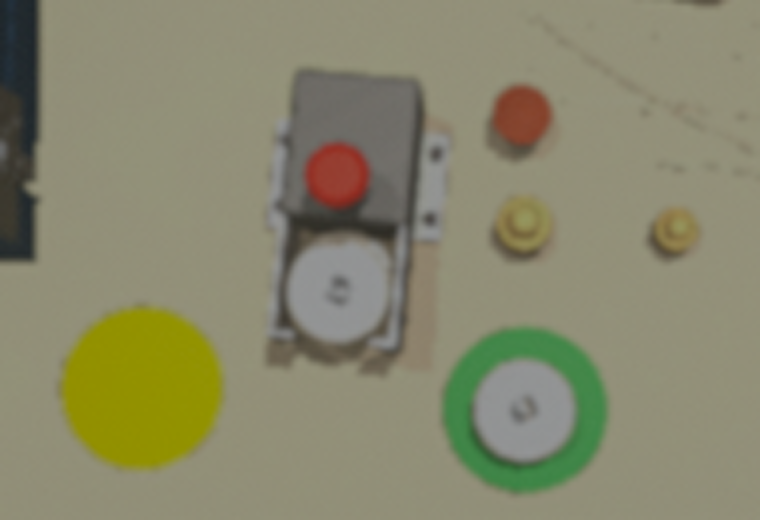

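The tin stands close to the middle of the green mat (lid at crop (524,411), mat at (524,409)). The plunger is up, two tins are still in the feeder, and the weights and stopper haven't moved.

```bash
python3 -c "
from bench import env
env.sign_off()"
```

```text
the job is handed in; nothing more can be done
```

The job is done and handed in at about 21 s of the 53 s limit. I pressed the plunger once to its stop and one tin slid out. The plunger came back up, and I pushed the tin along the worktop with the shut fingertips onto the green mat.

- **Final check:** the last top and side pictures show the tin upright, close to the middle of the green mat with green all round it. The other two tins are still in the feeder, and the weights and stopper are where they started.
- **Unplanned contact:** my first push used half-open jaws and stopped on its 15 N force limit before reaching the tin. The likely cause is that a gripper knuckle touched the fixed feeder's corner. The reading after the stop was about 4 N, and the pictures show nothing moved. I backed off, turned the jaws 90°, shut them and pushed that way.
- **Camera disagreement:** the side camera places things about 4 mm nearer the robot than the top camera does. To allow for this, I steered by the tin's position relative to the mat.

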